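Refit the sanding sleeve and close the guard

ROBOT

A 6-joint arm with a two-finger parallel gripper is mounted at the origin on the work surface. World frame = base frame: x ahead of the robot, y to its left, z up, the work surface at z = 0. Lengths are in m, angles in rad, forces in N, time in s.
With the tool pointing down it reaches from about 0.375 to 0.825 m from the base axis. Payload 5.5 kg.
Tool frame: the origin (TCP) lies between the finger pads; the fingertips stand manip.tip_extent ahead of it and the grasp point (between the pads) lies 2 mm behind it (manip.tip_extent is the distance from the TCP to the fingertips, in m); z points along the fingers, y is the line along which they close (so a half turn about z gives the same grasp; the last joint's range is limited). The gripper opens to 85 mm and grips with 20 to 120 N. Pads are 22 mm wide; open, the fingers measure 114 mm over their backs; the gripper's body (76 mm by 85 mm) begins 54 mm behind the grasp point. The pads swing forward as they close: fully open they stand 13 mm farther back than shut.
Start: joints at [-1.193, 0.314, -0.047, 1.21, 0, 1.571], TCP at [0.221, -0.558, 0.248] pointing down, gripper open.
Joint ranges: [-2.67, 2.67], [-0.69, 1.73], [-1.03, 1.25], [-2.08, 2.16], [-1.42, 1.45], [-3.14, 3.14]. Speed limits (rad/s): [2.39, 2.39, 3.01, 3.14, 3.14, 3.14].

INTERFACE

Orientations are given as a unit quaternion [x, y, z, w].
In Python, from station import manip gives the robot as it stands.
- The arm moves only by the shell command python3 -m creep 'ROWS' [FORCE]. ROWS is JSON, a list of rows, each a list of 3 entries, a list of its own where there are three numbers: the turn, a rotation vector about the tool's x, y, z in rad, then the shift along the tool's x, y, z in m, then the opening, from -1 (shut) to 1 (fully open). A call has 1 to 8 rows; each row shifts and turns the commanded pose from where the row before left it, along the tool's axes as they then stand; what a row does not reach is not made up. A row lasts 1/12 s, in which the tool goes at most 41.7 mm and 7.16 degrees, less where a joint would pass 70% of its speed; a pose out of reach is approached as far as the arm can. A call with a gripper value outside its range is refused whole. The fingers move at their own pace and stop on an object; FORCE is the grip in N (left out, the last holds). Time passes only in rows, so rows that do not move let the fingers close. It gives the time, the measured TCP pose, the force, the opening and the grip force at its end, in the units of the state.
- manip.observe(): the state, without advancing time (a new reading comes with each control period).
- manip.get_image(name): name is "scene" or "top" or "wrist"; returns the picture (384x512x3 uint8, blue, green, red); there is no depth.
- manip.camera_info(name): a dict with "camera_matrix" (3x3 intrinsics, pixels), "rvec" (rotation vector, rad) and "tvec" (3), from world to camera coordinates, as OpenCV has them; the wrist camera has in their place "mount" (4x4, takes a point from camera to tool coordinates, whose origin is the TCP and whose axes are the flange's). Camera axes: x right, y down, z forward; pixel columns grow to the right and rows downward; lengths in m; the calibration is good to about 2 mm. A picture is of the moment at which its call begins: read the wrist's pose just before it. camera_info takes no time and is no camera call.
- manip.sign_off(): hands the job in; it is judged then, once.
The state is a dict: "t": time; "joint_positions": joint angles; "dq": joint speeds; "joint_torque": joint torques, N m; "position": TCP position; "eef_rot": TCP orientation; "wrist_force": force on the tool from outside, world axes, zero at the start; "ft_torque": the same for the moment, N m; "finger_gap": opening from 0.0 (shut) to 1.0 (fully open); "finger_force": force on a finger pad.
Only numpy, scipy, OpenCV 4.12 (cv2) and the standard library are available. Lean on these libraries where they do the work, as an engineer would, in place of code of your own. Each camera call takes 0.05 s, during which the arm holds its last target. There are 200 camera calls.

TASK

Slide the orange sanding sleeve over the upright black drum of the spindle sander, all the way down until it rests on the steel shoulder; guide it down and do not let it drop. Then swing the clear guard by its red knob until it is centred over the drum, let go, and leave everything else on the bench where it stands.

Things in the scene. Friction and masses are not known exactly. Their poses are not given: they have to be found in the camera images.
- sleeve: The orange sanding sleeve, a rigid open tube standing upright on the bench: outer diameter 46, bore 37, height 70 mm. Origin at the centre of its lower end, z along its axis (up). Either end may go down. About 60 g.
- sleeve_mid (a point): Centre of the orange sleeve, on its axis, 35 mm above its lower end.
- grey_sleeve: Another tube of the same size (46 outside, 37 bore, 70 mm high) but grey; not wanted. Origin at the centre of its lower end.
- green_sleeve: A thinner green tube (33 outside, 25 bore, 70 mm high); not wanted. Origin at the centre of its lower end.
- sander: The spindle sander: a fixed grey cast table, 20 mm high, from -100 to +200 mm in its x and -100 to +190 mm in its y. Origin at bench level on the axis of its upright spindle, z up. Guard post (diameter 22) at x 0, y 140 mm. A black switch box, 48 mm high, at x 155, y -50 mm.
- spindle_seat (a point): On the spindle axis, at the top face of the steel shoulder (diameter 52, top 32 mm above the bench), where the sleeve's lower end must rest. z up. Above it stands the black rubber drum, diameter 34, up to 106 mm above the bench.
- spindle_top (a point): On the spindle axis, top of the spindle, 120 mm above the bench (88 mm above the shoulder). The drum ends in a lead-in taper from diameter 34 to 27 (106 to 112 mm above the bench), then a steel stub of diameter 10 (112 to 120 mm).
- guard_knob (a point): Point on the axis of the upright red knob (diameter 20 mm) at the centre of the guard, 172 mm above the bench; the knob runs from 145 to 187 mm above the bench. The guard is a clear disc with a yellow rim, diameter 90, underside 140 mm above the bench, top of the rim 147 mm.
- guard_hinge (a point): On the upright hinge axis of the guard arm, 146 mm above the bench (the hinge cap ends at 154 mm), 140 mm from the knob and 140 mm from the spindle axis.
- guard_arm (a joint): Angle of the guard arm about its upright hinge, rad, counter-clockwise seen from above; 0 when the knob stands straight over the spindle, about 1.3 to 1.9 when swung away. It has no stop at 0 (range -1.0 to 2.2), needs about 3 N at the knob, and stays where it is left.
- spray_can: Spray can with a blue label, diameter 60, 170 mm high, origin under its centre. Bystander.
- tape_roll: Roll of brown tape lying flat, diameter 100, 45 mm high, origin under its centre. Bystander.
- screwdriver: Screwdriver lying on the bench. Bystander.
- glue_bottle: White bottle with a yellow cap, diameter 64, 180 mm high, origin under its centre. Bystander.
- offcut: Wood offcut 120 x 60 x 35 mm, origin under its centre. Bystander.
- jar: Amber jar with a black lid, diameter 68, 80 mm high, origin under its centre. Bystander.
Things that resemble listed ones, but are neither listed nor needed, are in the scene too. Several things look just like the sleeve: the one meant starts nearest to the robot's base.

How it is judged:
On the way, in this order (a step that is already met when the one before it is completed fails the run):
1. the orange sleeve is fully down on the shoulder of the spindle and let go (horizontal distance between sleeve_mid and spindle_seat below 0.004 m and z of sleeve_mid in the frame of spindle_seat between 0.032 and 0.038 m and angle between the z axis of sleeve and the z axis of spindle_seat, either way round below 0.08 rad and contact force between the fingers and sleeve below 0.1 N), for 0.2 s.
2. the guard is centred over the drum (horizontal distance between guard_knob and spindle_top below 0.015 m), for 0.2 s.
At the end, for the whole second after the job is handed in: The orange sleeve stands on the shoulder of the spindle (its middle 35 +- 3 mm above the shoulder, within 4 mm of the spindle axis, within 0.08 rad of parallel to it), and the guard's knob is within 15 mm horizontally of the spindle axis; sleeve and guard are at rest (horizontal distance between sleeve_mid and spindle_seat below 0.004 m and z of sleeve_mid in the frame of spindle_seat between 0.032 and 0.038 m and angle between the z axis of sleeve and the z axis of spindle_seat, either way round below 0.08 rad and horizontal distance between guard_knob and spindle_top below 0.015 m and linear speed of sleeve below 0.02 m/s and velocity of joint guard_arm between -0.05 and 0.05 rad/s); the robot touches nothing.
It fails at once if the sleeve drops down the drum instead of being guided (faster than 0.45 m/s) (horizontal distance between sleeve_mid and spindle_seat below 0.02 m and z of sleeve_mid in the frame of spindle_seat below 0.115 m and linear speed of sleeve above 0.45 m/s).
It fails at once if a bystander is pushed more than 40 mm or knocked over (distance of any of grey_sleeve, green_sleeve, spray_can, tape_roll, screwdriver, glue_bottle, offcut, jar from where it was at the start of the episode above 0.04 m or angle between any of grey_sleeve, green_sleeve, spray_can, tape_roll, glue_bottle, offcut, jar's own z axis and vertical above 0.5 rad).
It also fails if it takes over 58 s, if anything falls off the work surface, if the arm or the gripper's body presses on something with over 40 N, if the wrist force passes 120 N, or if a joint passes its speed limit or range.

## Working session

There is one attempt and no reset: what is moved stays moved. The work goes in short steps, Python scripts to look and compute and a shell command to move; the robot and the scene stay as the last step left them, time stands still between calls to the robot, and variables do not carry over. Pictures are saved under pics/ and viewed, at most 10 in all, crops included, and the job is handed in when it is done.

```bash
mkdir -p pics; ls; cat > h.py <<'E'
import cv2,numpy as np
from station import manip
def snap(n):
    im=manip.get_image(n); return im
def ray(name,u,v,ci=None):
    c=manip.camera_info(name); K=np.array(c["camera_matrix"])
    d=np.linalg.inv(K)@[u,v,1]; R=cv2.Rodrigues(np.array(c["rvec"],float))[0]; t=np.array(c["tvec"],float).ravel()
    return -R.T@t, R.T@d
def onz(name,u,v,z):
    o,d=ray(name,u,v); return o+d*(z-o[2])/d[2]
E
python3 - <<'E'
from h import *
print(manip.tip_extent,manip.observe())
for n in("scene","top"): cv2.imwrite(f"pics/{n}0.png",snap(n)); print(n,ray(n,256,192))
E
```

```text
pics
0.017 {'t': 0.0, 'joint_positions': array([-1.19300094e+00,  3.14215932e-01, -4.80898092e-02,  1.21021217e+00,
       -1.00930017e-05,  1.57081388e+00]), 'dq': array([ 0.00012913, -0.0007482 , -0.00021182, -0.00190713, -0.00017876,
        0.00070256]), 'joint_torque': array([ 6.82054247e-05, -5.39579737e+01,  3.39757311e+01,  1.90768711e-02,
       -2.48460879e-06,  6.38274969e-06]), 'position': array([ 0.22111334, -0.55716753,  0.2474359 ]), 'eef_rot': array([ 9.82213103e-01,  1.87767622e-01, -1.66600958e-04, -8.44533452e-04]), 'wrist_force': array([ 0.40363076, -0.82439843,  0.15612014]), 'ft_torque': array([0.04810247, 0.00774216, 0.01317642]), 'finger_force': 0.0, 'finger_gap': 0.9971664804341868}
scene (array([ 1.25601659, -0.18204301,  1.23303325]), array([-0.546214  ,  0.121573  , -0.82897109]))
top (array([ 0.27495834, -0.02929102,  1.42885818]), array([ 0.18115515,  0.0089771 , -0.98343288]))
```

View pics/scene0.png

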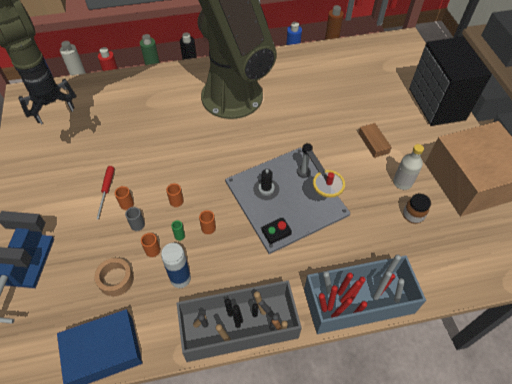

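View pics/top0.png

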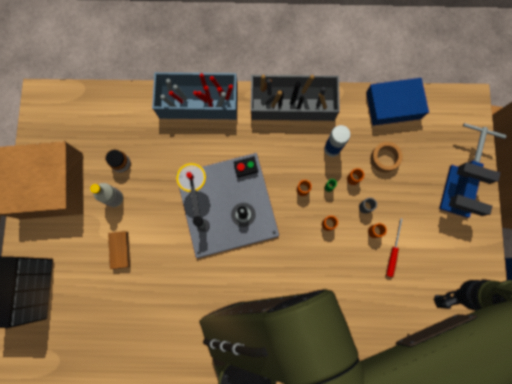

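The scene view shows four orange tubes, at (125,197), (175,195), (207,222) and (151,244). The spindle is at (266,180), the hinge at (307,150) and the knob at (329,180). In the top view the orange tubes are at (330,223), (377,230), (304,187) and (356,176), the spindle is at (243,214) and the knob at (190,177).

```bash
python3 - <<'E'
from h import *
ims={n:cv2.imread(f"pics/{n}0.png") for n in("scene","top")}
for n,im in ims.items():
    h=cv2.cvtColor(im,cv2.COLOR_BGR2HSV)
    m=cv2.inRange(h,(4,150,60),(14,255,255))
    k,_,st,c=cv2.connectedComponentsWithStats(m)
    for i in range(1,k):
        if 40<st[i,4]<600:
            x,y,w,hh=st[i,:4]; u,v=x+w/2-.5,y+hh/2-.5
            p=onz(n,u,v,.035); print(n,st[i],np.round(p[:2],4),round(np.hypot(*p[:2]),3))
a=cv2.resize(ims["scene"][135:255,220:360],None,fx=4,fy=4,interpolation=cv2.INTER_CUBIC)
b=cv2.resize(ims["top"][145:265,170:290],None,fx=4,fy=4,interpolation=cv2.INTER_CUBIC)
d=np.hstack([cv2.copyMakeBorder(a[:, :320],0,0,0,0,0),b]) 
cv2.imwrite("pics/z1.png",np.hstack([a[:,:300],b]))
E
```

```text
scene [326   9  18  30 307] [-0.3057  0.499 ] 0.585
scene [166 184  17  23 287] [ 0.4245 -0.2615] 0.499
scene [115 186  18  24 294] [ 0.4012 -0.418 ] 0.579
scene [409 208  18   9  66] [0.6409 0.4622] 0.79
scene [199 211  16  23 297] [ 0.5428 -0.1759] 0.571
scene [141 233  19  24 333] [ 0.5842 -0.3496] 0.681
top [347 168  18  18 238] [ 0.5903 -0.3532] 0.688
top [297 179  15  19 199] [ 0.5479 -0.1786] 0.576
top [ 66 196  13   9  41] [0.4947 0.6052] 0.782
top [321 215  18  17 195] [ 0.4306 -0.2629] 0.504
top [368 223  19  16 222] [ 0.4081 -0.4196] 0.585
top [109 232  20  37 585] [0.3298 0.4349] 0.546
top [385 246  15  33 139] [ 0.3058 -0.4649] 0.557
```

View pics/z1.png

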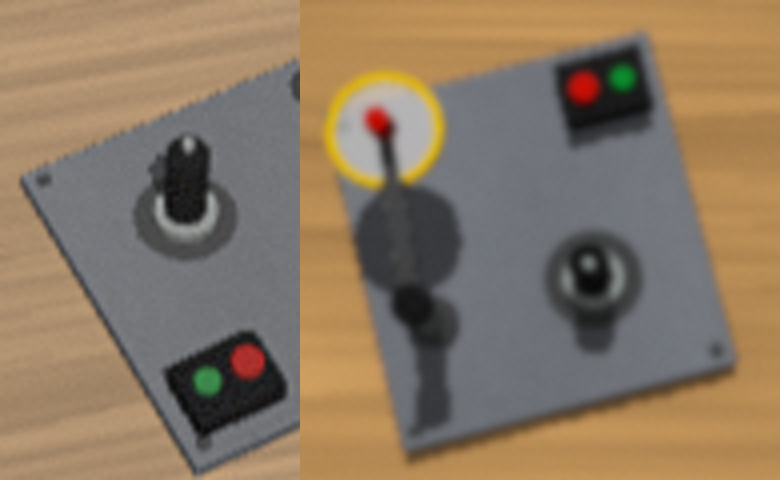

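The crop shows the stub tip at scene (267,170) and top (242,210.5). In the top view the hinge cap is at (198.2,220.7) and the rim centre at (191.2,177.2).

```bash
cat >> h.py <<'E'
from scipy.spatial.transform import Rotation as Ro
def rel(p,yaw=None):
    "shift in tool axes from present TCP to world p"
    s=manip.observe(); R=Ro.from_quat(s["eef_rot"]); return np.round(R.inv().apply(np.array(p)-s["position"]),4)
E
python3 - <<'E'
from h import *
print(onz("scene",267,170.2,.12),onz("top",242,210.5,.12))
print("hinge",onz("top",198.2,220.7,.154),"knob",onz("top",191.2,177.2,.147))
o1,d1=ray("scene",267,170.2);o2,d2=ray("top",242,210.5)
s=np.linalg.lstsq(np.c_[d1,-d2],o2-o1,rcond=None)[0];print(o1+d1*s[0],o2+d2*s[1])
print(rel([.428,-.2625,.15]),manip.camera_info("wrist"))
print(Ro.from_quat(manip.observe()["eef_rot"]).as_matrix().round(3))
E
```

```text
[0.45143436 0.0306284  0.12      ] [0.45617216 0.02575531 0.12      ]
hinge [0.41791564 0.15752614 0.154     ] knob [0.55510839 0.18608079 0.147     ]
[0.45600969 0.02941903 0.12632936] [0.45533166 0.02549999 0.12607066]
[ 0.301  -0.1975  0.0978] {'camera_matrix': array([[315.75742024,   0.        , 258.04409901],
       [  0.        , 315.75742024, 192.8286057 ],
       [  0.        ,   0.        ,   1.        ]]), 'mount': array([[-7.74541669e-04, -9.58919794e-01, -2.83676274e-01,
         7.20818308e-02],
       [ 9.99999557e-01, -8.94283399e-04,  2.92603701e-04,
         5.96171830e-04],
       [-5.34270463e-04, -2.83675922e-01,  9.58920062e-01,
        -1.25675363e-01],
       [ 0.00000000e+00,  0.00000000e+00,  0.00000000e+00,
         1.00000000e+00]])}
[[ 0.929  0.369 -0.001]
 [ 0.369 -0.929  0.001]
 [ 0.    -0.002 -1.   ]]
```

```bash
python3 -m creep '[[[0,0,0],[0.03,-0.02,0.008],1],[[0,0,0],[0.03,-0.02,0.008],1],[[0,0,0],[0.03,-0.02,0.008],1],[[0,0,0],[0.03,-0.02,0.008],1],[[0,0,0],[0.03,-0.02,0.008],1],[[0,0,0],[0.03,-0.02,0.008],1],[[0,0,0],[0.03,-0.02,0.008],1],[[0,0,0],[0.03,-0.02,0.008],1]]'
python3 -m creep '[[[0,0,0],[0.03,-0.02,0.008],1],[[0,0,0],[0.03,-0.018,0.008],1],[[0,0,0],[0,0,0],1],[[0,0,0],[0,0,0],1],[[0,0,0],[0,0,0],1]]'
cat >> h.py <<'E'
def wrist(path):
    s=manip.observe(); im=manip.get_image("wrist"); cv2.imwrite(path,im)
    c=manip.camera_info("wrist"); M=np.array(c["mount"]); T=np.eye(4); T[:3,:3]=Ro.from_quat(s["eef_rot"]).as_matrix(); T[:3,3]=s["position"]
    W=T@M; K=np.array(c["camera_matrix"])
    def w(u,v,z):
        d=W[:3,:3]@np.linalg.inv(K)@[u,v,1]; return W[:3,3]+d*(z-W[2,3])/d[2]
    return im,w,W,K
E
python3 - <<'E'
from h import *
im,w,W,K=wrist("pics/w1.png")
h=cv2.cvtColor(im,cv2.COLOR_BGR2HSV); m=cv2.inRange(h,(4,150,60),(14,255,255))
k,_,st,c=cv2.connectedComponentsWithStats(m); print(st[st[:,4]>200])
print(manip.observe()["position"])
np.save("W1.npy",W)
E
```

```text
t: 0.77
position: [0.3858, -0.3187, 0.1837]
eef_rot: [0.982, 0.188, -0.0, -0.0]
wrist_force: [0.6, -0.2, -0.0]
finger_gap: 0.999
finger_force: 0.0
t: 1.18
position: [0.4269, -0.263, 0.1682]
eef_rot: [0.982, 0.188, -0.0, -0.0]
wrist_force: [-0.1, -0.3, 0.3]
finger_gap: 1.002
finger_force: 0.0
[[     0      0    512    384 189399]
 [   169      0     60     19    535]
 [   401      0    111     63   1519]
 [   225    152     61     73   2863]
 [   371    230     82     74   2230]]
[ 0.42676693 -0.2635693   0.16837529]
```

View pics/w1.png

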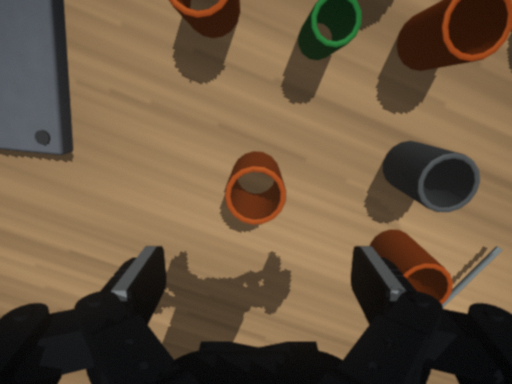

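The wrist view shows the wanted sleeve standing, with its top rim centred near (255.5,194), between and ahead of the pads. I'll locate it by fitting the rim circle, which lies at z = 0.07.

```bash
python3 - <<'E'
from h import *
im=cv2.imread("pics/w1.png"); W=np.load("W1.npy"); K=np.array(manip.camera_info("wrist")["camera_matrix"])
m=cv2.inRange(cv2.cvtColor(im,cv2.COLOR_BGR2HSV),(4,150,130),(16,255,255))
m[:,:215]=0;m[:,295:]=0;m[:140]=0;m[235:]=0
def w(u,v,z):
    d=W[:3,:3]@np.linalg.inv(K)@[u,v,1]; return W[:3,3]+d*(z-W[2,3])/d[2]
for lo in(130,150,170,190):
    mm=cv2.inRange(cv2.cvtColor(im,cv2.COLOR_BGR2HSV),(4,120,lo),(18,255,255))&(m>0).astype(np.uint8)*255
    ys,xs=np.nonzero(mm); (c,r)=cv2.minEnclosingCircle(np.c_[xs,ys].astype(np.float32)); e=cv2.fitEllipse(np.c_[xs,ys].astype(np.float32))
    p=w(*c,.07); print(len(xs),c,r,p[:2],e[0],w(*e[0],.07)[:2],rel([p[0],p[1],.052]))
E
```

```text
868 (255.37603759765625, 193.98760986328125) 30.44271469116211 [ 0.43096433 -0.25995743] (255.23226928710938, 194.72447204589844) [ 0.43039494 -0.26006731] [ 0.0053 -0.0018  0.1164]
651 (255.75738525390625, 194.4381103515625) 29.969898223876953 [ 0.43074438 -0.26034752] (255.40280151367188, 194.71351623535156) [ 0.43044939 -0.26018159] [ 0.0049 -0.0016  0.1164]
79 (255.4107208251953, 194.0607147216797) 27.43979263305664 [ 0.43092123 -0.260002  ] (255.2996826171875, 194.2022705078125) [ 0.43078913 -0.25996571] [ 0.0052 -0.0018  0.1164]Traceback (most recent call last):
  File "<stdin>", line 9, in <module>
cv2.error: OpenCV(4.12.0) /io/opencv/modules/imgproc/src/shapedescr.cpp:361: error: (-201:Incorrect size of input array) There should be at least 5 points to fit the ellipse in function 'fitEllipseNoDirect'
```

```bash
python3 -m creep '[[[0,0,0],[0.005,-0.002,0.02],1],[[0,0,0],[0,0,0.025],1],[[0,0,0],[0,0,0.025],1],[[0,0,0],[0,0,0.025],1],[[0,0,0],[0,0,0.02],1],[[0,0,0],[0,0,0.004],1],[[0,0,0],[0,0,0],1],[[0,0,0],[0,0,0],1]]'
python3 -m creep '[[[0,0,0],[0,0,0],0.3],[[0,0,0],[0,0,0],0],[[0,0,0],[0,0,0],-1],[[0,0,0],[0,0,0],-1],[[0,0,0],[0,0,0],-1],[[0,0,0],[0,0,0],-1],[[0,0,0],[0,0,0],-1],[[0,0,0],[0,0,0],-1]]' 30
```

```text
t: 1.9
position: [0.4311, -0.2603, 0.0501]
eef_rot: [0.982, 0.187, 0.0, 0.0]
wrist_force: [-1.2, 0.1, 0.2]
finger_gap: 1.0
finger_force: 0.0
t: 2.57
position: [0.4318, -0.2598, 0.0505]
eef_rot: [0.982, 0.188, 0.001, 0.001]
wrist_force: [-0.8, 0.5, 6.2]
finger_gap: 0.53
finger_force: 30.1
```

```bash
python3 -m creep '[[[0,0,0],[0,0,-0.015],-1],[[0,0,0],[0,0,-0.03],-1],[[0,0,0],[0,0,-0.035],-1],[[0,0,0],[0,0,-0.035],-1],[[0,0,0],[0,0,-0.03],-1],[[0,0,0],[0.007,-0.031,0],-1],[[0,0,0],[0.007,-0.031,0],-1],[[0,0,0],[0.007,-0.031,0],-1]]'
python3 -m creep '[[[0,0,0],[0.007,-0.031,0],-1],[[0,0,0],[0.007,-0.031,0],-1],[[0,0,0],[0.007,-0.031,0],-1],[[0,0,0],[0,0,0],-1],[[0,0,0],[0,0,0],-1],[[0,0,0],[0,0,0],-1],[[0,0,0],[0,0,0],-1]]'
python3 - <<'E'
from h import *
im,w,W,K=wrist("pics/w2.png"); np.save("W2.npy",W); print(manip.observe()["position"],manip.observe()["eef_rot"])
E
```

```text
t: 3.23
position: [0.4165, -0.1645, 0.1954]
eef_rot: [0.982, 0.187, 0.001, 0.001]
wrist_force: [-0.5, 0.1, -0.3]
finger_gap: 0.526
finger_force: 31.1
t: 3.82
position: [0.4019, -0.0716, 0.1945]
eef_rot: [0.982, 0.187, 0.0, 0.0]
wrist_force: [-0.9, -0.1, -0.3]
finger_gap: 0.529
finger_force: 31.2
[ 0.40176266 -0.07175371  0.19441516] [9.82340400e-01 1.87102352e-01 1.11401420e-04 1.86875644e-04]
```

View pics/w2.png

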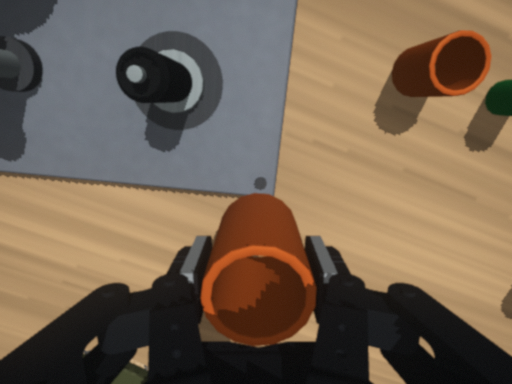

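The wrist view shows the stub tip near (136,74). The held sleeve is upright, its rim centred near (259,296).

```bash
cat > m.py <<'E'
from h import *
import sys
def meas(im,W,stub,zrim):
    K=np.array(manip.camera_info("wrist")["camera_matrix"])
    def w(u,v,z):
        d=W[:3,:3]@np.linalg.inv(K)@[u,v,1]; return W[:3,3]+d*(z-W[2,3])/d[2]
    h=cv2.cvtColor(im,cv2.COLOR_BGR2HSV); m=cv2.inRange(h,(4,120,150),(18,255,255)); m[:235]=0;m[:,:190]=0;m[:,325:]=0
    cs=max(cv2.findContours(m,cv2.RETR_EXTERNAL,cv2.CHAIN_APPROX_NONE)[0],key=cv2.contourArea)
    e=cv2.fitEllipse(cv2.convexHull(cs)); r=w(*e[0],zrim); print("rim",e,r)
    x,y=stub; g=cv2.cvtColor(im,cv2.COLOR_BGR2GRAY)[y-16:y+17,x-16:x+17]
    t,b=cv2.threshold(cv2.GaussianBlur(g,(3,3),0),0,255,cv2.THRESH_OTSU)
    n,l,st,c=cv2.connectedComponentsWithStats(b); i=l[16,16]; c=c[i]+[x-16,y-16]; s=w(*c,.12); print("stub",st[i],c,s)
    return r,s
E
python3 - <<'E'
from m import *
im=cv2.imread("pics/w2.png");W=np.load("W2.npy")
r,s=meas(im,W,(136,74),.2140)
p=manip.observe()["position"];print(r-p, s-r, Ro.from_quat(manip.observe()["eef_rot"]).inv().apply(s-r))
E
```

```text
rim ((256.6307373046875, 288.3001403808594), (86.34733581542969, 110.74578857421875), 82.31487274169922) [ 0.40399795 -0.07079803  0.214     ]
stub [  6   7  17  17 232] [134.20689655  72.9612069 ] [0.45615927 0.02823955 0.12      ]
[0.00223529 0.00095568 0.01958484] [ 0.05216132  0.09903758 -0.094     ] [ 0.08490113 -0.07296761  0.09398282]
```

```bash
python3 - <<'E'
from m import *
im=cv2.imread("pics/w2.png");W=np.load("W2.npy");K=np.array(manip.camera_info("wrist")["camera_matrix"])
h=cv2.cvtColor(im,cv2.COLOR_BGR2HSV); m=cv2.inRange(h,(3,120,40),(20,255,255)); m[:180]=0;m[:,:190]=0;m[:,330:]=0
c=max(cv2.findContours(m,cv2.RETR_EXTERNAL,cv2.CHAIN_APPROX_NONE)[0],key=cv2.contourArea)[:,0]
c=c[c[:,1]>292]   # lower outer rim arc
br=cv2.inRange(h,(4,120,150),(18,255,255)); top=[(x,np.nonzero(br[235:300,x])[0][0]+235) for x in range(215,306,3) if br[235:300,x].any()]
P=np.vstack([c,top]).astype(np.float32); e=cv2.fitEllipse(P)
def w(u,v,z):
    d=W[:3,:3]@np.linalg.inv(K)@[u,v,1]; return W[:3,3]+d*(z-W[2,3])/d[2]
r=w(*e[0],.214); s=np.array([.4562,.0282,.12]); R=Ro.from_quat(manip.observe()["eef_rot"]).inv()
print(c.min(0),c.max(0),e,r,R.apply(r-manip.observe()["position"]),R.apply(s-r),rel(s))
E
```

```text
[199 293] [316 346] ((258.4878234863281, 295.171630859375), (100.94259643554688, 116.42195129394531), 82.44949340820312) [ 0.40142144 -0.07258647  0.214     ] [-0.00062053  0.00065704 -0.01958466] [ 0.08797801 -0.07363198  0.09398301] [ 0.0874 -0.073   0.0744]
```

```bash
python3 -m creep '[[[0,0,0],[0.022,-0.0185,0],-1],[[0,0,0],[0.022,-0.0185,0],-1],[[0,0,0],[0.022,-0.0185,0],-1],[[0,0,0],[0.022,-0.018,0],-1],[[0,0,0],[0,0,0],-1],[[0,0,0],[0,0,0],-1],[[0,0,0],[0,0,0],-1],[[0,0,0],[0,0,0],-1]]'
python3 - <<'E'
from m import *
im,w,W,K=wrist("pics/w3.png"); print(manip.observe()["position"])
s=manip.get_image("scene");t=manip.get_image("top")
a=cv2.resize(s[120:220,220:320],(400,400),interpolation=2);b=cv2.resize(t[165:265,190:290],(400,400),interpolation=2)
cv2.imwrite("pics/z3.png",np.hstack([im[184:,156:356][:200].repeat(2,0).repeat(2,1),a]))
E
```

```text
t: 4.53
position: [0.4556, 0.0287, 0.1941]
eef_rot: [0.982, 0.187, -0.0, 0.0]
wrist_force: [0.1, -0.7, -0.3]
finger_gap: 0.524
finger_force: 31.3
[0.45566634 0.02872204 0.19416895]
```

View pics/z3.png

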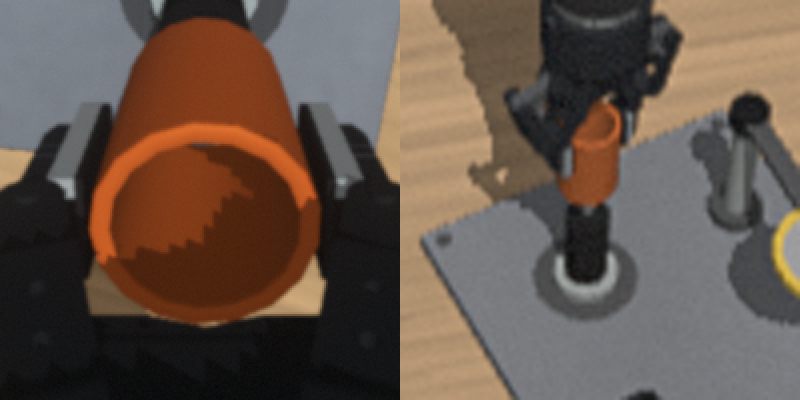

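The sleeve hangs straight above the drum: in the right half (scene crop) the drum axis is near x=587 and the sleeve near x=588. I'll lower it gently and watch the force.

```bash
python3 -m creep '[[[0,0,0],[0,0,0.008],-1],[[0,0,0],[0,0,0.008],-1],[[0,0,0],[0,0,0.006],-1],[[0,0,0],[0,0,0.005],-1],[[0,0,0],[0,0,0.004],-1],[[0,0,0],[0,0,0.003],-1],[[0,0,0],[0,0,0.003],-1],[[0,0,0],[0,0,0],-1]]'
python3 -m creep '[[[0,0,0],[0,0,0.002],-1],[[0,0,0],[0,0,0.002],-1],[[0,0,0],[0,0,0.002],-1],[[0,0,0],[0,0,0],-1],[[0,0,0],[0,0,0],-1]]'
```

```text
t: 5.35
position: [0.456, 0.0299, 0.1568]
eef_rot: [0.982, 0.188, -0.0, -0.0]
wrist_force: [0.2, -0.6, 0.0]
finger_gap: 0.527
finger_force: 31.3
t: 5.77
position: [0.4563, 0.0299, 0.1513]
eef_rot: [0.982, 0.188, 0.0, 0.0]
wrist_force: [0.5, 0.2, -0.9]
finger_gap: 0.531
finger_force: 31.2
```

```bash
python3 -m creep '[[[0,0,0],[0,0,0.005],-1],[[0,0,0],[0,0,0.007],-1],[[0,0,0],[0,0,0.007],-1],[[0,0,0],[0,0,0.007],-1],[[0,0,0],[0,0,0.005],-1],[[0,0,0],[0,0,0],-1]]'
```

```text
t: 6.27
position: [0.4562, 0.0298, 0.1192]
eef_rot: [0.982, 0.188, -0.0, 0.0]
wrist_force: [2.1, -1.1, -1.4]
finger_gap: 0.532
finger_force: 31.2
```

```bash
python3 -m creep '[[[0,0,0],[0.0003,0.0005,0.005],-1],[[0,0,0],[0,0,0.007],-1],[[0,0,0],[0,0,0.007],-1],[[0,0,0],[0,0,0.007],-1],[[0,0,0],[0,0,0.005],-1],[[0,0,0],[0,0,0],-1]]'
python3 -m creep '[[[0,0,0],[0,0,0.002],-1],[[0,0,0],[0,0,0.002],-1],[[0,0,0],[0,0,0.002],-1],[[0,0,0],[0,0,0],-1],[[0,0,0],[0,0,0],-1]]'
```

```text
t: 6.77
position: [0.4563, 0.0295, 0.0882]
eef_rot: [0.982, 0.188, -0.0, -0.0]
wrist_force: [0.9, 0.8, -1.8]
finger_gap: 0.528
finger_force: 31.3
t: 7.18
position: [0.4565, 0.0295, 0.0833]
eef_rot: [0.982, 0.188, -0.0, -0.0]
wrist_force: [0.6, -0.3, 0.1]
finger_gap: 0.526
finger_force: 31.4
```

```bash
python3 -m creep '[[[0,0,0],[0,0,0.001],-1],[[0,0,0],[0,0,0.001],-1],[[0,0,0],[0,0,0],-1],[[0,0,0],[0,0,0],-1]]'; python3 -m creep '[[[0,0,0],[0,0,0.001],-1],[[0,0,0],[0,0,0.001],-1],[[0,0,0],[0,0,0],-1],[[0,0,0],[0,0,0],-1]]'
```

```text
t: 7.52
position: [0.4568, 0.0296, 0.0825]
eef_rot: [0.982, 0.188, 0.0, 0.0]
wrist_force: [-3.7, 0.3, 12.2]
finger_gap: 0.527
finger_force: 32.4
t: 7.85
position: [0.457, 0.0296, 0.0824]
eef_rot: [0.982, 0.188, 0.001, 0.0]
wrist_force: [-11.8, 0.3, 34.3]
finger_gap: 0.53
finger_force: 34.3
```

```bash
python3 -m creep '[[[0,0,0],[0,0,-0.0015],-1],[[0,0,0],[0,0,0],0.3],[[0,0,0],[0,0,0],0.6],[[0,0,0],[0,0,0],1],[[0,0,0],[0,0,0],1],[[0,0,0],[0,0,0],1],[[0,0,0],[0,0,0],1],[[0,0,0],[0,0,0],1]]'; python3 -m creep '[[[0,0,0],[0,0,-0.01],1],[[0,0,0],[0,0,-0.03],1],[[0,0,0],[0,0,-0.035],1],[[0,0,0],[0,0,-0.035],1],[[0,0,0],[0,0,-0.035],1],[[0,0,0],[0,0,-0.02],1],[[0,0,0],[0,0,0],1],[[0,0,0],[0,0,0],1]]'
python3 - <<'E'
from m import *
im,w,W,K=wrist("pics/w4.png"); np.save("W4.npy",W); print(manip.observe()["position"])
s=manip.get_image("scene");t=manip.get_image("top")
cv2.imwrite("pics/z4.png",np.hstack([cv2.resize(im,(450,338)),cv2.resize(s[120:220,220:320],(338,338),interpolation=2)]))
cv2.imwrite("pics/top4.png",t);cv2.imwrite("pics/scene4.png",s)
E
```

```text
t: 8.52
position: [0.4565, 0.0295, 0.0806]
eef_rot: [0.982, 0.188, -0.0, -0.0]
wrist_force: [0.2, 0.3, 0.2]
finger_gap: 0.999
finger_force: 0.0
t: 9.18
position: [0.4576, 0.0296, 0.2476]
eef_rot: [0.982, 0.188, 0.002, 0.0]
wrist_force: [-0.3, -0.5, 0.4]
finger_gap: 0.999
finger_force: 0.0
[0.45662838 0.02953843 0.24612909]
```

View pics/z4.png

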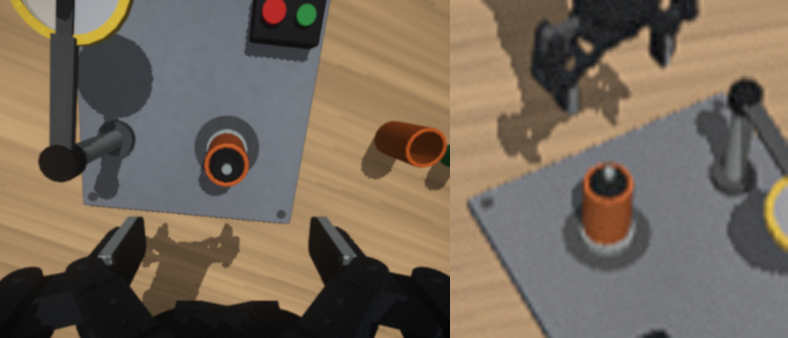

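The sleeve is seated: its rim is concentric with the drum and shoulder, and the hand is clear. The hinge cap is near wrist pixel (70,184). Now I'll move over to the knob.

```bash
python3 -m creep '[[[0,0,0],[0.023,-0.022,0],1],[[0,0,0],[0.023,-0.022,0],1],[[0,0,0],[0.023,-0.022,0],1],[[0,0,0],[0.023,-0.022,0],1],[[0,0,0],[0.023,-0.022,0],1],[[0,0,0],[0,0,0],1],[[0,0,0],[0,0,0],1],[[0,0,0],[0,0,0],1]]'
python3 - <<'E'
from m import *
im,w,W,K=wrist("pics/w5.png"); p=manip.observe()["position"]; print(p)
h=cv2.cvtColor(im,cv2.COLOR_BGR2HSV); m=cv2.inRange(h,(0,120,60),(8,255,255))|cv2.inRange(h,(172,120,60),(180,255,255))
k,_,st,c=cv2.connectedComponentsWithStats(m)
for i in range(1,k):
    if st[i,4]>100: print(st[i],c[i],w(*c[i],.187),w(*c[i],.166))
W4=np.load("W4.npy"); d=W4[:3,:3]@np.linalg.inv(K)@[70.5,184,1]; print("hinge",W4[:3,3]+d*(.154-W4[2,3])/d[2])
E
```

```text
t: 10.0
position: [0.5218, 0.1736, 0.2444]
eef_rot: [0.982, 0.188, -0.002, 0.0]
wrist_force: [-0.2, 0.9, 0.5]
finger_gap: 0.997
finger_force: 0.0
[0.52189698 0.1732372  0.24479515]
[406 124  27  26 557] [418.44524237 136.56193896] [0.60383087 0.10636496 0.187     ] [0.6054883  0.09562871 0.166     ]
[237 138  31  40 966] [252.25258799 157.94513458] [0.55713466 0.19055112 0.187     ] [0.55342897 0.18948375 0.166     ]
hinge [0.42150118 0.15921607 0.154     ]
```

View pics/w5.png

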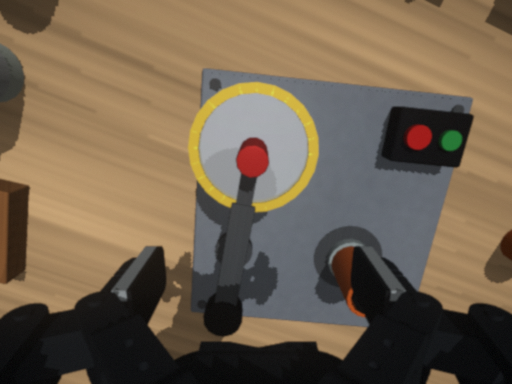

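The wrist view shows the knob top at (252.5,161), the rim centre at (254,147) and the hinge cap at (222,313). The knob is therefore at about (0.5555, 0.190), so I'll go there and grip.

```bash
python3 -m creep '[[[0,0,0],[0.018,-0.0015,0],1],[[0,0,0],[0.019,-0.002,0],1],[[0,0,0],[0,0,0.015],1],[[0,0,0],[0,0,0.02],1],[[0,0,0],[0,0,0.02],1],[[0,0,0],[0,0,0.015],1],[[0,0,0],[0,0,0],1],[[0,0,0],[0,0,0],1]]'; python3 -m creep '[[[0,0,0],[0,0,0],0.3],[[0,0,0],[0,0,0],0],[[0,0,0],[0,0,0],-0.5],[[0,0,0],[0,0,0],-1],[[0,0,0],[0,0,0],-1],[[0,0,0],[0,0,0],-1],[[0,0,0],[0,0,0],-1],[[0,0,0],[0,0,0],-1]]' 35
```

```text
t: 10.72
position: [0.555, 0.1897, 0.1753]
eef_rot: [0.982, 0.187, -0.001, 0.0]
wrist_force: [0.1, -0.2, 0.5]
finger_gap: 1.003
finger_force: 0.0
t: 11.38
position: [0.5563, 0.1912, 0.1764]
eef_rot: [0.982, 0.188, 0.0, 0.0]
wrist_force: [-1.3, -0.4, 4.1]
finger_gap: 0.221
finger_force: 34.1
```

```bash
cat > arc.py <<'E'
from m import *
s=np.array([.4565,.0293]); k=np.array([.556,.1908]); d=s-k; L=np.hypot(*d); n=np.array([d[1],-d[0]])/L
H=(s+k)/2+n*np.sqrt(.14**2-L*L/4); print("H",H)
p=manip.observe()["position"][:2]; a0=np.arctan2(*(p-H)[::-1]); a1=np.arctan2(*(s-H)[::-1]); print(a0,a1)
N=int(np.ceil(abs(a1-a0)*.14/.017)); A=np.linspace(a0,a1,N+1)
P=H+.14*np.c_[np.cos(A),np.sin(A)]; P=np.c_[P,np.zeros(N+1)]
print(Ro.from_quat(manip.observe()["eef_rot"]).inv().apply(np.diff(P,axis=0)).round(4)[:,:2].tolist())
E
python3 arc.py
```

```text
H [0.41857629 0.16406569]
0.19424528397102894 -1.2964854296462178
[[-0.0038, 0.0156], [-0.0056, 0.015], [-0.0073, 0.0143], [-0.0089, 0.0134], [-0.0103, 0.0123], [-0.0117, 0.011], [-0.0129, 0.0096], [-0.0139, 0.0081], [-0.0147, 0.0064], [-0.0153, 0.0047], [-0.0158, 0.0029], [-0.016, 0.0011], [-0.016, -0.0007]]
```

```bash
python3 -m creep '[[[0,0,0],[-0.004,0.0155,0],-1],[[0,0,0],[-0.0055,0.015,0],-1],[[0,0,0],[-0.007,0.014,0],-1],[[0,0,0],[-0.009,0.0135,0],-1],[[0,0,0],[-0.0105,0.0125,0],-1],[[0,0,0],[0,0,0],-1],[[0,0,0],[0,0,0],-1]]'; python3 arc.py
```

```text
t: 11.97
position: [0.5493, 0.1104, 0.1764]
eef_rot: [0.982, 0.187, 0.001, 0.002]
wrist_force: [0.8, -6.6, 4.7]
finger_gap: 0.224
finger_force: 35.8
H [0.41857629 0.16406569]
-0.3894862606064691 -1.2964854296462178
[[-0.0116, 0.0108], [-0.0128, 0.0094], [-0.0138, 0.0079], [-0.0146, 0.0063], [-0.0152, 0.0046], [-0.0156, 0.0029], [-0.0158, 0.0011], [-0.0158, -0.0007]]
```

```bash
python3 -m creep '[[[0,0,0],[-0.0115,0.011,0],-1],[[0,0,0],[-0.013,0.0095,0],-1],[[0,0,0],[-0.014,0.008,0],-1],[[0,0,0],[-0.0145,0.0065,0],-1],[[0,0,0],[0,0,0],-1],[[0,0,0],[0,0,0],-1]]'; python3 arc.py
```

```text
t: 12.47
position: [0.5111, 0.0603, 0.1764]
eef_rot: [0.982, 0.188, -0.0, -0.0]
wrist_force: [-4.6, -0.1, 9.6]
finger_gap: 0.219
finger_force: 36.0
H [0.41857629 0.16406569]
-0.8424555637321668 -1.2964854296462178
[[-0.0152, 0.0046], [-0.0156, 0.0029], [-0.0158, 0.0011], [-0.0159, -0.0007]]
```

```bash
python3 -m creep '[[[0,0,0],[-0.015,0.0045,0],-1],[[0,0,0],[-0.0155,0.003,0],-1],[[0,0,0],[-0.016,0.001,0],-1],[[0,0,0],[-0.016,-0.0005,0],-1],[[0,0,0],[0,0,0],-1],[[0,0,0],[0,0,0],-1],[[0,0,0],[0,0,0],-1]]'; python3 arc.py
```

```text
t: 13.05
position: [0.4574, 0.0292, 0.1764]
eef_rot: [0.982, 0.188, 0.0, 0.001]
wrist_force: [-0.5, -3.8, 8.2]
finger_gap: 0.218
finger_force: 36.1
H [0.41857629 0.16406569]
-1.2905972178704075 -1.2964854296462178
[[-0.0008, -0.0001]]
```

```bash
python3 -m creep '[[[0,0,0],[0,0,0],-0.3],[[0,0,0],[0,0,0],0.2],[[0,0,0],[0,0,0],0.6],[[0,0,0],[0,0,0],1],[[0,0,0],[0,0,0],1],[[0,0,0],[0,0,0],1],[[0,0,0],[0,0,0],1]]'; python3 -m creep '[[[0,0,0],[0,0,-0.015],1],[[0,0,0],[0,0,-0.025],1],[[0,0,0],[0,0,-0.025],1],[[0,0,0],[0,0,-0.015],1],[[0,0,0],[-0.015,0,0],1],[[0,0,0],[0,0,0],1],[[0,0,0],[0,0,0],1],[[0,0,0],[0,0,0],1]]'
python3 - <<'E'
from m import *
im,w,W,K=wrist("pics/w6.png"); s=manip.get_image("scene"); print(manip.observe()["position"])
h=cv2.cvtColor(im,cv2.COLOR_BGR2HSV); m=cv2.inRange(h,(0,120,60),(8,255,255))|cv2.inRange(h,(172,120,60),(180,255,255))
k,_,st,c=cv2.connectedComponentsWithStats(m)
for i in range(1,k):
    if st[i,4]>100: print(st[i],w(*c[i],.187))
cv2.imwrite("pics/z6.png",np.hstack([cv2.resize(im,(450,338)),cv2.resize(s[120:220,220:320],(338,338),interpolation=2)]))
E
```

```text
t: 13.63
position: [0.457, 0.0298, 0.1757]
eef_rot: [0.982, 0.188, -0.0, -0.0]
wrist_force: [-0.1, -0.1, -0.7]
finger_gap: 0.999
finger_force: 0.0
t: 14.3
position: [0.4431, 0.0242, 0.2554]
eef_rot: [0.982, 0.188, -0.0, -0.0]
wrist_force: [-0.5, -0.2, 0.2]
finger_gap: 1.004
finger_force: 0.0
[0.44317012 0.0242754  0.25522777]
[299   0  26  10 182] [0.56758732 0.04164169 0.187     ]
[245 159  30  39 913] [0.46604194 0.03201981 0.187     ]
```

View pics/z6.png

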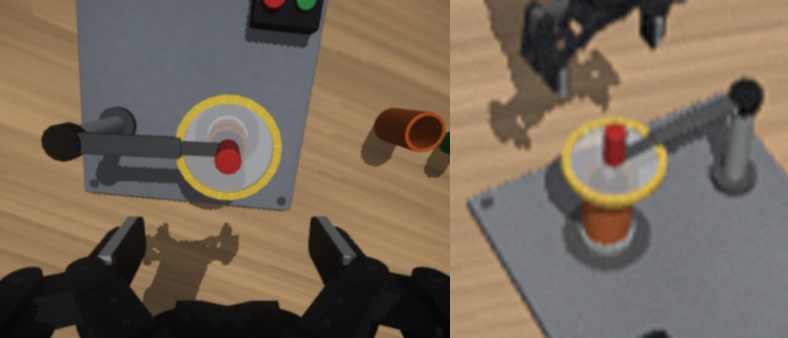

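The guard is over the drum, with the knob top at wrist (259.5,183) and the rim centre at (260.6,167). The knob may have slipped a few mm along the pads, so I'll check.

```bash
python3 - <<'E'
from m import *
im,w,W,K=wrist("pics/w7.png"); print(w(259.5,183,.187))
m=cv2.inRange(cv2.cvtColor(im,cv2.COLOR_BGR2HSV),(22,130,100),(34,255,255))
c=max(cv2.findContours(m,cv2.RETR_EXTERNAL,cv2.CHAIN_APPROX_NONE)[0],key=cv2.contourArea); e=cv2.fitEllipse(cv2.convexHull(c)); print(e,w(*e[0],.145))
t=manip.get_image("top"); m=cv2.inRange(cv2.cvtColor(t,cv2.COLOR_BGR2HSV),(22,130,100),(34,255,255)); m[:,:200]=0;m[:,290:]=0
c=np.vstack(cv2.findContours(m,0,1)[0]); e=cv2.minEnclosingCircle(c); print(e,onz("top",*e[0],.145))
E
```

```text
[0.46342924 0.0306377  0.187     ]
((258.8930969238281, 167.17442321777344), (119.64744567871094, 121.42169189453125), 74.54170227050781) [0.46462632 0.03140213 0.145     ]
((214.5, 148.5), 12.589778900146484) [0.6498117  0.11643227 0.145     ]
```

The guard sits about 8 mm off. That is within tolerance, but a quick firmer regrip will centre it.

```bash
python3 -m creep '[[[0,0,0],[0.022,0.0015,0],1],[[0,0,0],[0,0,0],1],[[0,0,0],[0,0,0.02],1],[[0,0,0],[0,0,0.025],1],[[0,0,0],[0,0,0.02],1],[[0,0,0],[0,0,0.014],1],[[0,0,0],[0,0,0],1],[[0,0,0],[0,0,0],1]]'; python3 -m creep '[[[0,0,0],[0,0,0],0.2],[[0,0,0],[0,0,0],-0.5],[[0,0,0],[0,0,0],-1],[[0,0,0],[0,0,0],-1],[[0,0,0],[0,0,0],-1],[[0,0,0],[0,0,0],-1],[[0,0,0],[-0.004,0,0],-1],[[0,0,0],[-0.004,0,0],-1]]' 70
python3 -m creep '[[[0,0,0],[0,0,0],-1],[[0,0,0],[0,0,0],-1],[[0,0,0],[0,0,0],-0.2],[[0,0,0],[0,0,0],0.4],[[0,0,0],[0,0,0],1],[[0,0,0],[0,0,0],1],[[0,0,0],[0,0,0],1],[[0,0,0],[0,0,0],1]]'; python3 -m creep '[[[0,0,0],[0,0,-0.015],1],[[0,0,0],[0,0,-0.025],1],[[0,0,0],[0,0,-0.025],1],[[0,0,0],[0,0,-0.015],1],[[0,0,0],[-0.015,0,0],1],[[0,0,0],[0,0,0],1],[[0,0,0],[0,0,0],1],[[0,0,0],[0,0,0],1]]'
python3 - <<'E'
from m import *
im,w,W,K=wrist("pics/w8.png")
m=cv2.inRange(cv2.cvtColor(im,cv2.COLOR_BGR2HSV),(22,130,100),(34,255,255))
c=max(cv2.findContours(m,cv2.RETR_EXTERNAL,cv2.CHAIN_APPROX_NONE)[0],key=cv2.contourArea); e=cv2.fitEllipse(cv2.convexHull(c)); print(e,w(*e[0],.145))
E
```

```text
t: 15.17
position: [0.4634, 0.0309, 0.1762]
eef_rot: [0.982, 0.188, -0.001, -0.0]
wrist_force: [0.0, 0.5, 0.8]
finger_gap: 1.002
finger_force: 0.0
t: 15.83
position: [0.4588, 0.03, 0.1777]
eef_rot: [0.982, 0.188, 0.003, -0.002]
wrist_force: [7.2, 9.3, -4.0]
finger_gap: 0.209
finger_force: 68.4
t: 16.5
position: [0.4567, 0.0278, 0.1768]
eef_rot: [0.982, 0.188, -0.0, 0.0]
wrist_force: [0.5, 1.0, -0.0]
finger_gap: 0.998
finger_force: 0.0
t: 17.17
position: [0.4428, 0.0224, 0.2564]
eef_rot: [0.982, 0.188, -0.0, -0.0]
wrist_force: [0.1, 0.1, 0.5]
finger_gap: 0.999
finger_force: 0.0
((256.1673278808594, 173.27560424804688), (117.89887237548828, 120.1321029663086), 83.07567596435547) [0.45882916 0.02967263 0.145     ]
```

The knob is now within about 3 mm of the spindle axis and the arm is clear, so I'm handing in.

```bash
python3 -c "
from station import manip
print(manip.sign_off())"
```

```text
the job is handed in; nothing more can be done
None
```

The sleeve is down on the shoulder and released, the guard knob measured about 3 mm from the spindle axis, and the job was handed in after about 17 s with the arm clear; no verdict was returned.

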